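# Restocking the stain-remover rack

## Robot

A 6-joint arm with a two-finger parallel gripper is mounted at the origin on a cart in front of the work surface, level with it; the furniture and walls round the work are solid. World frame = base frame: x ahead of the robot, y to its left, z up, the work surface at z = 0. Lengths are in mm, angles in rad, forces in N, time in s.
With the tool pointing down it reaches from about 350 to 925 mm from the base axis. Payload 6.4 kg.
Tool frame: the origin (TCP) lies between the finger pads; the fingertips stand 11 mm ahead of it and the grasp point (between the pads) lies 8 mm behind it (bot.tip_extent is the distance from the TCP to the fingertips, in mm); z points along the fingers, y is the direction in which the jaws open and shut (so a half turn about z gives the same grasp; the last joint's range is limited). The gripper opens to 85 mm and grips with 20 to 120 N. Pads are 22 mm wide; open, the fingers measure 114 mm over their backs; the gripper's body (76 mm by 85 mm) begins 54 mm behind the grasp point. The pads swing forward as they close: fully open they stand 13 mm farther back than shut.
Start: joints at [-1.343, 0.245, 1.558, -0, 1.339, -0.174], TCP at [254.205, -598.242, 242.29] pointing down, gripper open.
Joint ranges: [-3.13, 3.13], [-1.02, 2.26], [0.13, 2.54], [-0.95, 4.09], [0.21, 2.88], [-2.74, 2.74]. Speed limits (rad/s): [2.57, 2.57, 3.14, 3.14, 3.14, 3.14].

## Interface

Orientations are given as a rotation vector (axis times angle).
In Python, from cell import status, eyes, workorder, bot gives the robot as it stands.
- The arm moves only by the tool step_arm, never from a script. Its argument "series" is a list that holds one entry, the list of rows, each a list of 7 numbers: the gripper command: -1 is shut, 1 is fully open, values between are in proportion, then the shift along the tool's x, y, z in m, then the turn, a rotation vector about the tool's x, y, z in degrees. In form: [[[gripper, x, y, z, ax, ay, az], ...]]. A call has exactly 10 rows; each row is the pose to reach, as a shift and turn from the pose measured when the call began, along the tool's axes at that moment; what a row does not reach only later rows make up. A row lasts 1/8 s, in which the tool goes at most 62.5 mm and 10.7 degrees, less where a joint would pass 70% of its speed; a pose out of reach is approached as far as the arm can. A call with a gripper value outside its range is refused whole. The fingers move at their own pace and stop on an object; "force" is the grip in N (left out, the last holds). Time passes only in rows, so rows that repeat a pose let the fingers close, or fill a call up. It gives the time, the measured TCP pose, the force and the opening at its end, in the units of the state.
- status.read_state(): the state, without advancing time (a new reading comes with each control period).
- eyes.read_camera(name): name is "scene" or "top"; returns (picture, depth): 420x560x3 uint8, blue, green, red; 420x560 float32, mm along the optical axis (not along the pixel's ray), 0 where there is no reading.
- eyes.camera_params(name): a dict with "camera_matrix" (3x3 intrinsics, pixels), "pose" (4x4, takes a point from camera to world coordinates). Camera axes: x right, y down, z forward; pixel columns grow to the right and rows downward; lengths in mm; the calibration is good to about 2 mm. A picture is of the moment at which its call begins. camera_params takes no time and is no camera call.
- workorder.finish_job(): hands the job in, once; it reports no verdict.
Trained networks look in the newest picture that a camera, given by its name, has taken for a name from the list of things; names that differ only in an ending like _2 or _b are one class to them, and where a whole thing is asked for, a point or a joint stands for the part that bears it (a point fixed in the world has none). Each returns a list of dicts, best first, with "confidence" (0 to 1); they miss things now and then, are a little off and sometimes report something else, mostly with a low value. They report only what shows in the picture. A call takes as long as a camera call. They do not tell look-alikes from the thing itself.
- eyes.outline_of(thing, camera): "region" (420x560 bool, what is visible of it) and "extent" ([left, top, right, bottom] in pixels, round what is visible of it).
- eyes.pinpoint(thing, camera): "pixel" ([row, column] in pixels: a listed point, or the origin of a listed thing).
The state is a dict: "clock": time; "joint_positions": joint angles; "dq": joint speeds; "joint_efforts": joint torques, N m; "tcp_pos": TCP position; "orientation": TCP orientation; "force": force on the tool from outside, world axes, zero at the start; "ft_torque": the same for the moment, N m; "grip_width": opening from 0.0 (shut) to 1.0 (fully open).
Only numpy, scipy, OpenCV 4.12 (cv2) and the standard library are available. Lean on these libraries where they do the work, as an engineer would, in place of code of your own. Each camera call takes 0.05 s, during which the arm holds its last target.

## Task

Put the returned stain-remover bottles back in the counter rack: push the orange tab to tip the retaining bail back over its centre, so that it lies open behind the row, then nudge the bottles of the tight row apart and stand every returned bottle upright in the row directly beside the row bottle with the same cap colour, at most a finger's width apart from it. When all are in, tip the bail forward again so that it is fully closed; all bottles stay upright in the rack, none of the row is knocked over, and the lint roller, calculator and tape measure are left where they are.

Things in the scene. Friction and masses are not known exactly. Their poses are not given: they have to be found in the camera images.
- rack: Grey counter rack, fixed: a channel 585 mm long (y, to robot's left) and 60 mm wide (x, away from robot) inside; slippery floor 4 mm thick; front and back lips 22 mm high, 4 mm thick; end plates 62 mm high. Origin: middle of the underside, z up. With four bottles added some 45 mm of its length stays free.
- bail (a joint): Angle (rad) of the retaining bail, a wire bow (arms 100 mm, bar 609 mm along the row, 8 mm thick). 0 = closed, leaning to the robot over the front of the row; 1.00 = open, leaning away behind the row. Upright = over centre at 0.50: past that its own weight carries it to the other end. A push of 1 to 2 N at the tab moves it. Upright, its bar is 145 mm above the counter, clear of the caps.
- bail_pivot (a point): Point on the bail's hinge axis (parallel to the rack's y axis), at the middle of the rack's length: 26 mm behind the rack's middle line and 45 mm above the counter.
- bail_tab (a point): Middle of the orange push tab on the middle of the bail's bar: 60 mm wide along the row, 34 mm high along the arms (96 to 130 mm from the pivot), 6 mm thick. This point is 113 mm from the pivot axis, about 144 mm above the counter when fully open or fully closed.
- row_red: Row bottle with red cap and foot band, in the rack: rigid closed bell-shaped white bottle, 100 mm tall, 0.15 kg; round foot 54 mm wide up to 22 mm height (bottom edge chamfered 3 mm), narrowing to 24 mm at 58 mm height, 24 mm wide from there; fixed 24 mm screw cap from 66 to 100 mm. Origin: centre of the underside, z up; round, yaw means nothing.
- new_red: Returned bottle with red cap and foot band, on the counter before the rack (may be absent): rigid closed bell-shaped white bottle, 100 mm tall, 0.15 kg; round foot 54 mm wide up to 22 mm height (bottom edge chamfered 3 mm), narrowing to 24 mm at 58 mm height, 24 mm wide from there; fixed 24 mm screw cap from 66 to 100 mm. Origin: centre of the underside, z up; round, yaw means nothing.
- row_blue: Row bottle with blue cap and foot band, in the rack: rigid closed bell-shaped white bottle, 100 mm tall, 0.15 kg; round foot 54 mm wide up to 22 mm height (bottom edge chamfered 3 mm), narrowing to 24 mm at 58 mm height, 24 mm wide from there; fixed 24 mm screw cap from 66 to 100 mm. Origin: centre of the underside, z up; round, yaw means nothing.
- new_blue: Returned bottle with blue cap and foot band, on the counter before the rack (may be absent): rigid closed bell-shaped white bottle, 100 mm tall, 0.15 kg; round foot 54 mm wide up to 22 mm height (bottom edge chamfered 3 mm), narrowing to 24 mm at 58 mm height, 24 mm wide from there; fixed 24 mm screw cap from 66 to 100 mm. Origin: centre of the underside, z up; round, yaw means nothing.
- row_green: Row bottle with green cap and foot band, in the rack: rigid closed bell-shaped white bottle, 100 mm tall, 0.15 kg; round foot 54 mm wide up to 22 mm height (bottom edge chamfered 3 mm), narrowing to 24 mm at 58 mm height, 24 mm wide from there; fixed 24 mm screw cap from 66 to 100 mm. Origin: centre of the underside, z up; round, yaw means nothing.
- new_green: Returned bottle with green cap and foot band, on the counter before the rack (may be absent): rigid closed bell-shaped white bottle, 100 mm tall, 0.15 kg; round foot 54 mm wide up to 22 mm height (bottom edge chamfered 3 mm), narrowing to 24 mm at 58 mm height, 24 mm wide from there; fixed 24 mm screw cap from 66 to 100 mm. Origin: centre of the underside, z up; round, yaw means nothing.
- row_yellow: Row bottle with yellow cap and foot band, in the rack: rigid closed bell-shaped white bottle, 100 mm tall, 0.15 kg; round foot 54 mm wide up to 22 mm height (bottom edge chamfered 3 mm), narrowing to 24 mm at 58 mm height, 24 mm wide from there; fixed 24 mm screw cap from 66 to 100 mm. Origin: centre of the underside, z up; round, yaw means nothing.
- new_yellow: Returned bottle with yellow cap and foot band, on the counter before the rack (may be absent): rigid closed bell-shaped white bottle, 100 mm tall, 0.15 kg; round foot 54 mm wide up to 22 mm height (bottom edge chamfered 3 mm), narrowing to 24 mm at 58 mm height, 24 mm wide from there; fixed 24 mm screw cap from 66 to 100 mm. Origin: centre of the underside, z up; round, yaw means nothing.
- end_left: Bottle with grey cap at the left end of the row (robot's view): rigid closed bell-shaped white bottle, 100 mm tall, 0.15 kg; round foot 54 mm wide up to 22 mm height (bottom edge chamfered 3 mm), narrowing to 24 mm at 58 mm height, 24 mm wide from there; fixed 24 mm screw cap from 66 to 100 mm. Origin: centre of the underside, z up; round, yaw means nothing.
- end_right: Bottle with grey cap at the right end of the row (robot's view): rigid closed bell-shaped white bottle, 100 mm tall, 0.15 kg; round foot 54 mm wide up to 22 mm height (bottom edge chamfered 3 mm), narrowing to 24 mm at 58 mm height, 24 mm wide from there; fixed 24 mm screw cap from 66 to 100 mm. Origin: centre of the underside, z up; round, yaw means nothing.
- lint_roller: Bystander: lint roller with blue handle, 168 x 48 x 48 mm, lying loose at the right; origin centre of its underside.
- calculator: Bystander: grey pocket calculator, 96 x 60 x 14 mm, loose behind the rack; origin centre of its underside.
- tape_measure: Bystander: pink tape measure, 56 x 51 x 21 mm, loose at the left; origin centre of its underside.
Not all that is in view belongs to the job. What is shaped like the end_right but pink or turquoise is not meant.

How it is judged (in metres and radians):
On the way, in this order (a step that is already met when the one before it is completed fails the run):
1. the retaining bail is tipped fully back (bail above 0.88 rad) (value of joint bail above 0.88 rad), for 0.2 s.
2. with the bail still open, every returned bottle stands in the rack within 75 mm (centre to centre) of the row bottle of its colour, and all row bottles stand in the rack (x of new_red in the frame of rack between -0.01 and 0.01 m and y of new_red in the frame of rack between -0.272 and 0.272 m and z of each of new_red, new_blue, new_green, new_yellow, end_left, row_red, row_blue, row_green, row_yellow, end_right in the frame of rack below 0.01 m and angle between each of new_red, new_blue, new_green, new_yellow, end_left, row_red, row_blue, row_green, row_yellow, end_right's own z axis and vertical below 0.12 rad and horizontal distance between new_red and row_red below 0.075 m and x of new_blue in the frame of rack between -0.01 and 0.01 m and y of new_blue in the frame of rack between -0.272 and 0.272 m and horizontal distance between new_blue and row_blue below 0.075 m and x of new_green in the frame of rack between -0.01 and 0.01 m and y of new_green in the frame of rack between -0.272 and 0.272 m and horizontal distance between new_green and row_green below 0.075 m and x of new_yellow in the frame of rack between -0.01 and 0.01 m and y of new_yellow in the frame of rack between -0.272 and 0.272 m and horizontal distance between new_yellow and row_yellow below 0.075 m and x of end_left in the frame of rack between -0.01 and 0.01 m and y of end_left in the frame of rack between -0.272 and 0.272 m and x of row_red in the frame of rack between -0.01 and 0.01 m and y of row_red in the frame of rack between -0.272 and 0.272 m and x of row_blue in the frame of rack between -0.01 and 0.01 m and y of row_blue in the frame of rack between -0.272 and 0.272 m and x of row_green in the frame of rack between -0.01 and 0.01 m and y of row_green in the frame of rack between -0.272 and 0.272 m and x of row_yellow in the frame of rack between -0.01 and 0.01 m and y of row_yellow in the frame of rack between -0.272 and 0.272 m and x of end_right in the frame of rack between -0.01 and 0.01 m and y of end_right in the frame of rack between -0.272 and 0.272 m and linear speed of each of new_red, new_blue, new_green, new_yellow, end_left, row_red, row_blue, row_green, row_yellow, end_right below 0.02 m/s and value of joint bail above 0.88 rad), for 0.2 s.
At the end, for the whole second after the job is handed in: Every bottle present stands at rest in the rack (within 0.12 rad of upright, foot under 10 mm high, within 10 mm of the channel's middle line), each returned one under 75 mm centre to centre from its colour; bail below 0.12 rad; bystanders within 30 mm of their start (x of new_red in the frame of rack between -0.01 and 0.01 m and y of new_red in the frame of rack between -0.272 and 0.272 m and z of each of new_red, new_blue, new_green, new_yellow, end_left, row_red, row_blue, row_green, row_yellow, end_right in the frame of rack below 0.01 m and angle between each of new_red, new_blue, new_green, new_yellow, end_left, row_red, row_blue, row_green, row_yellow, end_right's own z axis and vertical below 0.12 rad and horizontal distance between new_red and row_red below 0.075 m and x of new_blue in the frame of rack between -0.01 and 0.01 m and y of new_blue in the frame of rack between -0.272 and 0.272 m and horizontal distance between new_blue and row_blue below 0.075 m and x of new_green in the frame of rack between -0.01 and 0.01 m and y of new_green in the frame of rack between -0.272 and 0.272 m and horizontal distance between new_green and row_green below 0.075 m and x of new_yellow in the frame of rack between -0.01 and 0.01 m and y of new_yellow in the frame of rack between -0.272 and 0.272 m and horizontal distance between new_yellow and row_yellow below 0.075 m and x of end_left in the frame of rack between -0.01 and 0.01 m and y of end_left in the frame of rack between -0.272 and 0.272 m and x of row_red in the frame of rack between -0.01 and 0.01 m and y of row_red in the frame of rack between -0.272 and 0.272 m and x of row_blue in the frame of rack between -0.01 and 0.01 m and y of row_blue in the frame of rack between -0.272 and 0.272 m and x of row_green in the frame of rack between -0.01 and 0.01 m and y of row_green in the frame of rack between -0.272 and 0.272 m and x of row_yellow in the frame of rack between -0.01 and 0.01 m and y of row_yellow in the frame of rack between -0.272 and 0.272 m and x of end_right in the frame of rack between -0.01 and 0.01 m and y of end_right in the frame of rack between -0.272 and 0.272 m and linear speed of each of new_red, new_blue, new_green, new_yellow, end_left, row_red, row_blue, row_green, row_yellow, end_right below 0.02 m/s and value of joint bail below 0.12 rad and distance of each of lint_roller, calculator, tape_measure from where it was at the start of the episode below 0.03 m); the robot touches nothing.
It fails at once if a bottle of the row is knocked over (tilted more than 0.8 rad) (angle between any of end_left, row_red, row_blue, row_green, row_yellow, end_right's own z axis and vertical above 0.8 rad).
It fails at once if the lint roller, calculator or tape measure is moved by more than 50 mm (distance of any of lint_roller, calculator, tape_measure from where it was at the start of the episode above 0.05 m).
Of new_red, new_blue, new_green, new_yellow only 3 to 4 are there at a start; the rules pass over those that are not, and their reading is None.
At some moment in a run one of new_red, new_blue, new_green, new_yellow may be knocked a few centimetres aside while the robot is not near it.
It also fails if it takes over 208 s, if anything falls off the work surface, if the arm or the gripper's body presses on something with over 40 N, if the wrist force passes 120 N, or if a joint passes its speed limit or range.

## Working session

There is one attempt and no reset: what is moved stays moved. The work goes in short steps, Python scripts to look and compute and a tool call to move; the robot and the scene stay as the last step left them, time stands still between calls to the robot, and variables do not carry over. Pictures are saved under pics/ and viewed, and the job is handed in when it is done.

Besides the shell and the picture viewer there is one more tool, called after ">>>" in YAML: its name, and indented under it one key for each argument. step_arm: Moves the arm, as the interface text tells. Its arguments: {"type":"object","properties":{"series":{"type":"array"},"force":{"type":"number"}},"required":["series"]}

```bash
ls; mkdir -p pics
python3 - <<'E'
from cell import status, eyes, workorder, bot
import cv2,numpy as np
print(status.read_state())
for n in("scene","top"):
    p,d=eyes.read_camera(n); cv2.imwrite(f"pics/{n}0.png",p); np.save(f"pics/{n}0.npy",d)
    c=eyes.camera_params(n); print(n,np.round(c["camera_matrix"],1).tolist(),np.round(c["pose"],4).tolist())
E
```

```text
pics
{'clock': 0.0, 'joint_positions': array([-1.34309628e+00,  2.45822378e-01,  1.55904262e+00,  1.79619128e-05,
        1.33870761e+00, -1.74116605e-01]), 'dq': array([ 2.24040374e-04, -2.69001247e-03, -5.21232496e-05, -5.98981233e-04,
        1.12826910e-03,  4.24836727e-04]), 'joint_efforts': array([ 1.48324412e-03, -4.29510891e+01, -3.26122999e+01, -1.27660137e-04,
        5.39711706e-03, -4.72499437e-06]), 'tcp_pos': array([ 254.08250972, -597.68492456,  241.159618  ]), 'orientation': array([-3.07646318e+00, -6.26533106e-01,  5.58381919e-05]), 'force': array([ 0.66801942,  0.84284329, -0.39735989]), 'ft_torque': array([ 0.00103001,  0.03027775, -0.06968932]), 'grip_width': 1.0023264287183125}
scene [[476.7, 0.0, 278.7], [0.0, 476.7, 210.9], [0.0, 0.0, 1.0]] [[-0.5353, -0.6275, 0.5654, -210.5773], [-0.8446, 0.3995, -0.3563, 433.6866], [-0.0024, -0.6683, -0.7439, 1133.8955], [0.0, 0.0, 0.0, 1.0]]
top [[459.7, 0.0, 279.0], [0.0, 459.7, 209.9], [0.0, 0.0, 1.0]] [[-0.0264, -0.9985, 0.0476, 481.27], [-0.9996, 0.0259, -0.0117, -70.5983], [0.0104, -0.0479, -0.9988, 1454.8906], [0.0, 0.0, 0.0, 1.0]]
```

View pics/scene0.png

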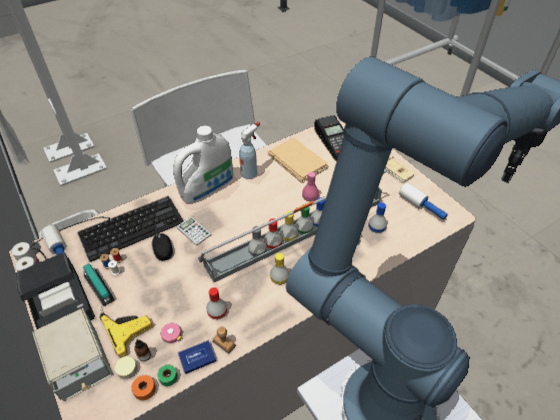

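View pics/top0.png

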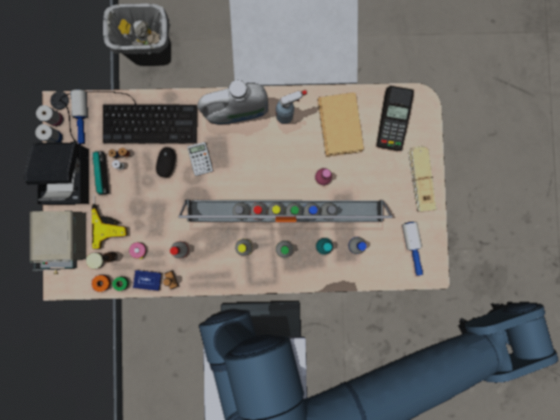

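```bash
cat > h.py <<'E'
from cell import status, eyes, workorder, bot
import cv2,numpy as np
def cam(n):
    c=eyes.camera_params(n); return np.array(c["camera_matrix"]),np.array(c["pose"])
def ray(n,u,v,z):
    "intersect pixel (col u,row v) with plane z"
    K,T=cam(n); d=T[:3,:3]@np.linalg.solve(K,[u,v,1.]); o=T[:3,3]; return o+d*(z-o[2])/d[2]
def cloud(n,d):
    K,T=cam(n); v,u=np.mgrid[:420,:560]
    P=np.stack([(u-K[0,2])/K[0,0]*d,(v-K[1,2])/K[1,1]*d,d],-1)@T[:3,:3].T+T[:3,3]
    P[d==0]=np.nan; return P
def proj(n,p):
    K,T=cam(n); q=T[:3,:3].T@(np.asarray(p,float)-T[:3,3]); q=K@q; return q[:2]/q[2]
E
python3 - <<'E'
from h import *
p=cv2.imread("pics/top0.png"); 
K,T=cam("top")
cv2.imwrite("pics/top0z.png",cv2.resize(p[160:300,130:430],None,fx=2.66,fy=2.66,interpolation=cv2.INTER_CUBIC))
for t in "rack bail bail_pivot bail_tab new_red new_blue new_green new_yellow row_red row_blue row_green row_yellow end_left end_right lint_roller calculator tape_measure".split():
    r=eyes.pinpoint(t,"top")
    z={"bail_pivot":45,"bail_tab":144}.get(t,0)
    for q in r[:3]:
        v,u=q["pixel"]; print(t,round(q["confidence"],2),[round(u),round(v)],np.round(ray("top",u,v,z)[:2],1))
E
```

```text
rack 0.6 [284, 211] [ 545.3 -105. ]
rack 0.44 [284, 199] [ 585.4 -104.8]Traceback (most recent call last):
  File "<stdin>", line 6, in <module>
ValueError: it knows: bail_pivot, bail_tab, calculator, end_left, end_right, lint_roller, new_blue, new_green, new_red, new_yellow, rack, row_blue, row_green, row_red, row_yellow, tape_measure
```

View pics/top0z.png

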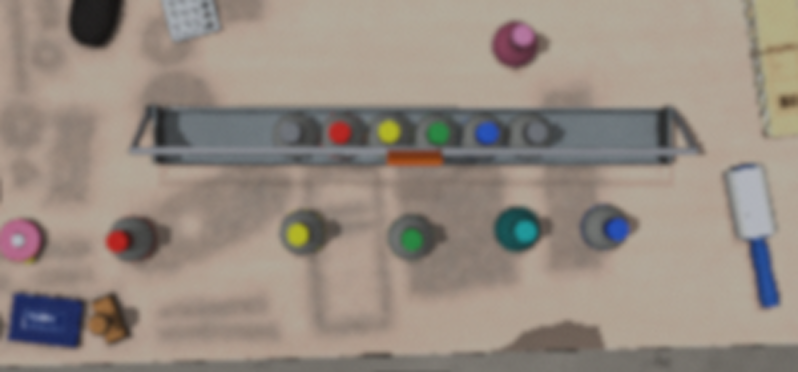

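Run:
```python
from h import *
p,d=eyes.read_camera("top")
for t in "bail_pivot bail_tab new_red new_blue new_green new_yellow row_red row_blue row_green row_yellow end_left end_right".split():
    r=eyes.pinpoint(t,"top")
    z={"bail_pivot":45,"bail_tab":144}.get(t,4 if t[:3]!="new" else 0)
    for q in r[:2]:
        v,u=q["pixel"]; print(t,round(q["confidence"],2),[round(u),round(v)],np.round(ray("top",u,v,z)[:2],1))
P=cloud("top",d)
# caps: depth points with z in 96..104, clusters
m=((P[...,2]>90)&(P[...,2]<108)&(P[...,0]>350)&(P[...,0]<650)&(abs(P[...,1]+100)<500)).astype(np.uint8)
n,l,s,c=cv2.connectedComponentsWithStats(m)
for i in range(1,n):
    if s[i,4]>4: q=P[l==i]; print("cap",np.round(c[i]),s[i,4],np.round(q.mean(0),1),np.round(np.ptp(q,axis=0)))
# rack lip
m=(P[...,2]>17)&(P[...,2]<30)&(P[...,0]>450)&(P[...,0]<650)&(abs(P[...,1]+100)<400)
q=P[m][:,:2].astype(np.float32); print("lip",len(q),cv2.minAreaRect(q),np.percentile(q,[1,99],axis=0))
hi=(P[...,2]>112)&(P[...,2]<160)&(P[...,0]>450)&(P[...,0]<650)&(abs(P[...,1]+100)<400)
q=P[hi]; print("bail",len(q),np.percentile(q,[1,50,99],axis=0) if len(q) else 0)
```

```text
bail_pivot 0.59 [285, 202] [ 573.5 -106. ]
bail_pivot 0.27 [328, 208] [ 551.  -238.3]
bail_tab 0.69 [413, 248] [ 424.7 -466.4]
bail_tab 0.64 [282, 220] [515.  -92.7]
new_red 0.5 [182, 248] [437.8 222.4]
new_red 0.37 [354, 245] [ 433.7 -320.6]
new_blue 0.73 [353, 246] [ 430.9 -319. ]
new_green 0.8 [284, 249] [ 426.9 -100.9]
new_yellow 0.58 [240, 245] [441.6  37.3]
row_red 0.65 [257, 209] [554.4 -17.3]
row_blue 0.64 [325, 208] [ 553.2 -234. ]
row_blue 0.58 [309, 210] [ 546.6 -183.1]
row_green 0.72 [293, 210] [ 547.3 -132.5]
row_yellow 0.59 [276, 211] [548.1 -76.9]
row_yellow 0.23 [240, 212] [548.5  34.3]
end_left 0.56 [240, 210] [552.3  35.8]
end_right 0.65 [324, 244] [ 438.1 -227.2]
end_right 0.61 [329, 210] [ 544.4 -245.1]
cap [325. 175.] 19 [ 646.5 -226.7   99. ] [ 7. 21. 13.]
cap [238. 209.] 52 [551.1  32.7 102.2] [24. 21. 18.]
cap [257. 209.] 52 [550.  -21.  103.4] [24. 21. 15.]
cap [275. 209.] 48 [549.8 -75.9 103.1] [21. 21. 12.]
cap [312. 209.] 53 [ 544.6 -184.5  102.6] [24. 23. 18.]
cap [331. 209.] 51 [ 544.6 -238.9  103.2] [23. 21. 11.]
cap [294. 209.] 49 [ 545.8 -130.   103.5] [21. 21. 16.]
cap [182. 209.] 9 [555.5 199.6 100.2] [10.  7. 15.]
cap [387. 210.] 8 [ 538.7 -405.8  100.7] [10.  5. 16.]
cap [326. 246.] 51 [ 435.2 -223.1   99.1] [21. 21. 15.]
cap [361. 246.] 56 [ 434.5 -325.9   99.4] [21. 22. 16.]
cap [241. 247.] 55 [438.5  27.3  99.7] [21. 23. 17.]
cap [284. 249.] 56 [429.5 -97.6  99.3] [23. 24. 14.]
cap [173. 250.] 62 [436.5 226.8 100.3] [23. 26. 15.]
lip 825 ((549.24755859375, -125.42922973632812), (197.0634002685547, 737.2359008789062), 0.17763946950435638) [[ 452.18730225 -473.99526367]
 [ 639.16912842  220.12541321]]
bail 725 [[ 511.53816852 -405.47732735  117.48152594]
 [ 525.44417919 -101.99612022  136.47660929]
 [ 543.08603742  201.35040932  158.96284597]]
```

```bash
cat >> h.py <<'E'
from scipy.spatial.transform import Rotation as Ro
YAW=-0.0236
def Rt(yaw=YAW):
    c,s=np.cos(yaw),np.sin(yaw)
    return np.array([[-s,c,0],[c,s,0],[0,0,-1.]]) # columns: tool x = rack y, tool y = rack x, z down
def go(x,y,z,yaw=YAW):
    st=status.read_state(); R=Ro.from_rotvec(st["orientation"]).as_matrix()
    s=R.T@(np.array([x,y,z])-st["tcp_pos"])/1000
    r=np.degrees(Ro.from_matrix(R.T@Rt(yaw)).as_rotvec())
    print("shift",np.round(s,4),"turn",np.round(r,1),"tcp",np.round(st["tcp_pos"],1),"t",round(st["clock"],2),"F",np.round(st["force"],1),"grip",round(st["grip_width"],3))
RC=np.array([548.,-103.]) # rack centre estimate
def w2r(p):
    d=np.array(p[:2])-RC; c,s=np.cos(YAW),np.sin(YAW); return np.array([c*d[0]+s*d[1],-s*d[0]+c*d[1]])
E
python3 -c "
from h import *
go(470,-103,200)"
```

```text
shift [ 0.3923 -0.3714  0.0423] turn [  0.    0.  -65.6] tcp [ 254.2 -598.2  242.3] t 0.8 F [0.2 0.  0.8] grip 1.0
```

>>> step_arm:
  series:
    - [[-1, 0.044, -0.041, 0.005, 0, 0, -7.3], [-1, 0.087, -0.082, 0.009, 0, 0, -14.6], [-1, 0.131, -0.124, 0.014, 0, 0, -21.9], [-1, 0.174, -0.165, 0.019, 0, 0, -29.2], [-1, 0.218, -0.206, 0.024, 0, 0, -36.5], [-1, 0.262, -0.248, 0.028, 0, 0, -43.8], [-1, 0.305, -0.289, 0.033, 0, 0, -51.1], [-1, 0.349, -0.33, 0.038, 0, 0, -58.4], [-1, 0.392, -0.371, 0.042, 0, 0, -65.6], [-1, 0.392, -0.371, 0.042, 0, 0, -65.6]]
  force: 30

```text
clock: 2.05
tcp_pos: [470.5, -100.1, 200.0]
orientation: [-2.24, -2.202, -0.0]
force: [0.7, 0.2, -0.4]
grip_width: 0.002
```

```bash
python3 -c "
from h import *
go(470,-103,143)"
```

```text
shift [-0.003  -0.0004  0.057 ] turn [-0.  -0.   0.4] tcp [ 470.5 -100.1  200. ] t 2.05 F [ 0.7  0.2 -0.4] grip 0.002
```

>>> step_arm:
  series:
    - [[-1, -0.003, 0, 0.03, 0, 0, 0.4], [-1, -0.003, 0, 0.057, 0, 0, 0.4], [-1, -0.003, 0.02, 0.057, 0, 0, 0.4], [-1, -0.003, 0.035, 0.057, 0, 0, 0.4], [-1, -0.003, 0.05, 0.057, 0, 0, 0.4], [-1, -0.003, 0.065, 0.057, 0, 0, 0.4], [-1, -0.003, 0.08, 0.057, 0, 0, 0.4], [-1, -0.003, 0.095, 0.057, 0, 0, 0.4], [-1, -0.003, 0.11, 0.057, 0, 0, 0.4], [-1, -0.003, 0.125, 0.057, 0, 0, 0.4]]

```text
clock: 3.3
tcp_pos: [596.7, -105.4, 143.4]
orientation: [2.248, 2.194, 0.001]
force: [0.1, -0.3, 0.2]
grip_width: 0.001
```

Run:
```python
from h import *
p,d=eyes.read_camera("top"); q,_=eyes.read_camera("scene")
cv2.imwrite("pics/b1.png",np.vstack([cv2.resize(p[160:270,150:430],(560,220)),q[120:330,:]]))
```

```text
(no output)
```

View pics/b1.png

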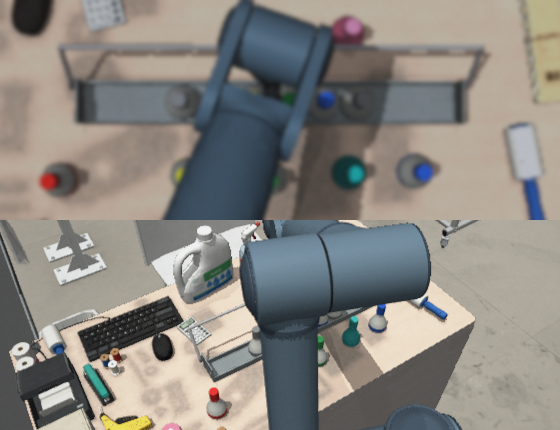

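```bash
python3 -c "
from h import *
go(551,33,140);go(551,33,79)"
```

```text
shift [ 0.1374 -0.0494  0.0035] turn [ 0.1 -0.  -0. ] tcp [ 597.1 -105.5  143.5] t 3.4 F [ 0.4 -0.   0.4] grip 0.001
shift [ 0.1374 -0.0495  0.0645] turn [ 0.1 -0.  -0. ] tcp [ 597.1 -105.5  143.5] t 3.4 F [ 0.4 -0.   0.4] grip 0.001
```

>>> step_arm:
  series:
    - [[-1, 0.0, -0.03, 0.0, 0, 0, 0], [0, 0.05, -0.05, 0.0, 0, 0, 0], [0, 0.1, -0.05, 0.0, 0, 0, 0], [0, 0.137, -0.05, 0.0, 0, 0, 0], [0, 0.137, -0.05, 0.0, 0, 0, 0], [0, 0.137, -0.05, 0.0, 0, 0, 0], [0, 0.137, -0.05, 0.02, 0, 0, 0], [0, 0.137, -0.05, 0.04, 0, 0, 0], [0, 0.137, -0.05, 0.0645, 0, 0, 0], [0, 0.137, -0.05, 0.0645, 0, 0, 0]]

```text
clock: 4.65
tcp_pos: [548.9, 31.7, 77.0]
orientation: [-2.248, -2.191, 0.003]
force: [-0.1, -0.5, -0.3]
grip_width: 0.497
```

Run:
```python
from h import *
go(551,33,79)
p,d=eyes.read_camera("top"); q,_=eyes.read_camera("scene")
cv2.imwrite("pics/b2.png",np.vstack([cv2.resize(p[160:270,150:430],(560,220)),cv2.resize(q[180:300,150:430],(560,240))]))
```

```text
shift [ 0.0014  0.0021 -0.002 ] turn [-0.2 -0.  -0.1] tcp [548.9  31.7  77. ] t 4.65 F [-0.1 -0.5 -0.3] grip 0.497
```

View pics/b2.png

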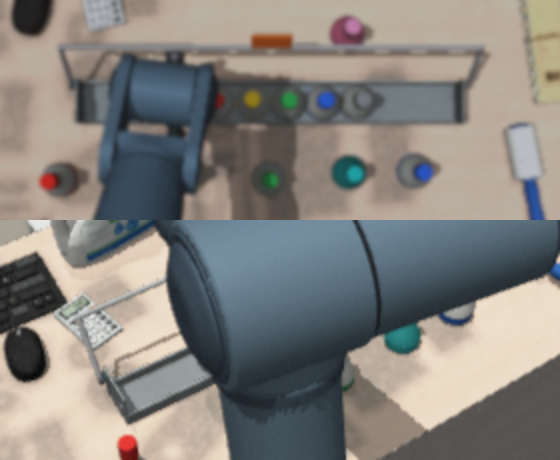

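>>> step_arm:
  series:
    - [[-1, 0.001, 0.001, 0, 0, 0, 0], [-1, 0.001, 0.001, 0, 0, 0, 0], [-1, 0.001, 0.001, 0, 0, 0, 0], [-1, 0.001, 0.001, -0.001, 0, 0, 0], [-1, 0.025, 0.001, -0.001, 0, 0, 0], [-1, 0.05, 0.001, -0.001, 0, 0, 0], [-1, 0.075, 0.001, -0.001, 0, 0, 0], [-1, 0.1, 0.001, -0.001, 0, 0, 0], [-1, 0.122, 0.001, -0.001, 0, 0, 0], [-1, 0.122, 0.001, -0.001, 0, 0, 0]]

```text
clock: 6.0
tcp_pos: [554.9, 155.1, 80.7]
orientation: [2.246, 2.195, 0.003]
force: [-1.0, 1.9, 2.4]
grip_width: 0.272
```

```bash
python3 -c "
from h import *
go(550,-21,140)"
```

```text
shift [-0.1761 -0.0007 -0.0594] turn [ 0.1 -0.   0. ] tcp [554.9 155.1  80.7] t 6.0 F [-1.   1.9  2.4] grip 0.272
```

>>> step_arm:
  series:
    - [[-1, 0, 0, 0.003, 0, 0, 0], [-1, 0, 0, 0.003, 0, 0, 0], [0, 0, 0, 0.003, 0, 0, 0], [0, 0, 0, 0.003, 0, 0, 0], [0, 0, 0, -0.03, 0, 0, 0], [0, 0, 0, -0.059, 0, 0, 0], [0, -0.06, 0, -0.059, 0, 0, 0], [0, -0.12, 0, -0.059, 0, 0, 0], [0, -0.176, 0, -0.059, 0, 0, 0], [0, -0.176, 0, -0.059, 0, 0, 0]]

```text
clock: 7.25
tcp_pos: [550.2, -24.4, 139.1]
orientation: [2.253, 2.189, 0.002]
force: [-0.2, -1.2, 0.1]
grip_width: 0.503
```

Run:
```python
from h import *
go(550,-21,78)
p,d=eyes.read_camera("top"); q,_=eyes.read_camera("scene")
P=cloud("top",d)
def caps(P):
    m=((P[...,2]>93)&(P[...,2]<110)&(P[...,0]>380)&(P[...,0]<650)&(abs(P[...,1]+100)<380)).astype(np.uint8)
    n,l,s,c=cv2.connectedComponentsWithStats(m)
    for i in range(1,n):
        if s[i,4]>20: q=P[l==i]; print("cap",np.round(c[i]),s[i,4],np.round(q.mean(0),1),np.round(np.ptp(q,axis=0)))
caps(P)
cv2.imwrite("pics/b3.png",np.vstack([cv2.resize(p[160:270,150:430],(560,220)),cv2.resize(q[180:300,150:430],(560,240))]))
```

```text
shift [ 0.0033 -0.0003  0.0611] turn [ 0.1 -0.  -0.3] tcp [550.2 -24.4 139.1] t 7.25 F [-0.2 -1.2  0.1] grip 0.503
cap [196. 209.] 55 [555.2 155.9 102.8] [24. 22. 12.]
cap [312. 209.] 53 [ 545.1 -184.9  103.4] [24. 21. 15.]
cap [331. 209.] 53 [ 544.9 -238.6  103.4] [24. 22. 14.]
cap [294. 209.] 51 [ 546.2 -130.   103.5] [21. 21. 12.]
cap [326. 246.] 52 [ 435.1 -223.5   99.7] [21. 22. 12.]
cap [361. 245.] 55 [ 434.9 -325.8   98.6] [21. 24. 10.]
cap [173. 250.] 60 [436.3 227.1  99.7] [23. 22. 13.]
cap [284. 249.] 54 [429.2 -97.7 100.7] [21. 24. 12.]
```

View pics/b3.png

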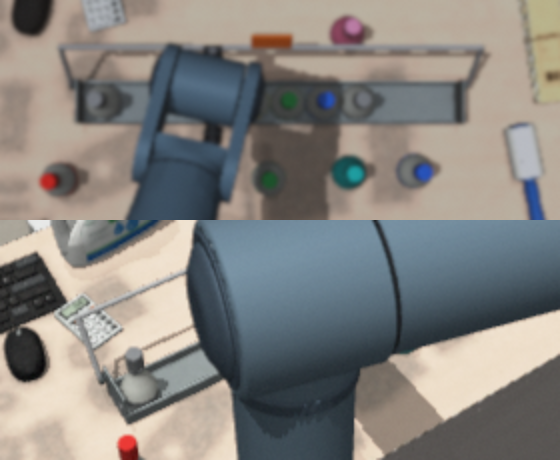

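>>> step_arm:
  series:
    - [[0, 0.003, 0, 0.04, 0, 0, 0], [0, 0.003, 0, 0.06, 0, 0, 0], [0, 0.003, 0, 0.06, 0, 0, 0], [-1, 0.003, 0, 0.06, 0, 0, 0], [-1, 0.003, 0, 0.06, 0, 0, 0], [-1, 0.003, 0, 0.06, 0, 0, 0], [-1, 0.023, 0, 0.059, 0, 0, 0], [-1, 0.043, 0, 0.059, 0, 0, 0], [-1, 0.064, 0, 0.059, 0, 0, 0], [-1, 0.064, 0, 0.059, 0, 0, 0]]

```text
clock: 8.6
tcp_pos: [551.5, 45.0, 80.0]
orientation: [-2.245, -2.197, -0.003]
force: [0.1, 0.1, -0.8]
grip_width: 0.27
```

```bash
python3 -c "
from h import *
go(544.9,-238.6,140)"
```

```text
shift [-0.2836 -0.0004 -0.0605] turn [ 0.  -0.1  0.1] tcp [551.5  45.   80. ] t 8.6 F [ 0.1  0.1 -0.8] grip 0.27
```

>>> step_arm:
  series:
    - [[-1, -0.005, 0, 0.001, 0, 0, 0], [-1, -0.005, 0, 0.002, 0, 0, 0], [0, -0.005, 0, 0.002, 0, 0, 0], [0, -0.005, 0, 0.002, 0, 0, 0], [0, -0.005, 0, -0.06, 0, 0, 0], [0, -0.06, 0, -0.06, 0, 0, 0], [0, -0.12, 0, -0.06, 0, 0, 0], [0, -0.18, 0, -0.06, 0, 0, 0], [0, -0.24, 0, -0.06, 0, 0, 0], [0, -0.284, 0, -0.06, 0, 0, 0]]

```text
clock: 9.85
tcp_pos: [544.7, -241.8, 139.3]
orientation: [-2.247, -2.195, -0.002]
force: [0.3, 0.4, -0.6]
grip_width: 0.5
```

```bash
python3 -c "
from h import *
go(544.9,-238.6,78)
E=1
p,d=eyes.read_camera('top');P=cloud('top',d)
cv2.imwrite('pics/b4.png',cv2.resize(p[160:270,150:430],(560,220)))"
```

```text
shift [0.0031 0.0001 0.0613] turn [ 0.  -0.1  0. ] tcp [ 544.7 -241.8  139.3] t 9.85 F [ 0.3  0.4 -0.6] grip 0.5
```

View pics/b4.png

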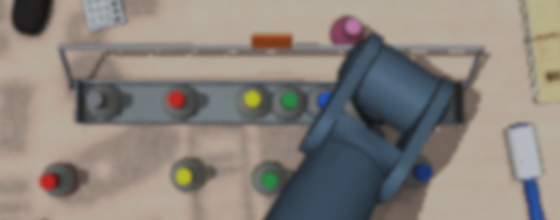

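>>> step_arm:
  series:
    - [[0, 0.003, 0, 0.04, 0, 0, 0], [0, 0.003, 0, 0.06, 0, 0, 0], [0, 0.003, 0, 0.06, 0, 0, 0], [-1, 0.003, 0, 0.06, 0, 0, 0], [-1, 0.003, 0, 0.06, 0, 0, 0], [-1, 0.003, 0, 0.06, 0, 0, 0], [-1, -0.03, 0, 0.059, 0, 0, 0], [-1, -0.06, 0, 0.059, 0, 0, 0], [-1, -0.09, 0, 0.059, 0, 0, 0], [-1, -0.116, 0, 0.059, 0, 0, 0]]

```text
clock: 11.15
tcp_pos: [541.6, -363.5, 81.2]
orientation: [2.249, 2.19, -0.0]
force: [-0.1, 1.3, -1.7]
grip_width: 0.268
```

```bash
python3 -c "
from h import *
go(542,-361,78);go(545.1,-184.9,140)"
```

```text
shift [0.0025 0.0003 0.0032] turn [ 0.1  0.1 -0.2] tcp [ 541.6 -363.5   81.2] t 11.15 F [-0.1  1.3 -1.7] grip 0.268
shift [ 0.1785 -0.0012 -0.0592] turn [ 0.1  0.1 -0.2] tcp [ 541.6 -363.5   81.2] t 11.15 F [-0.1  1.3 -1.7] grip 0.268
```

>>> step_arm:
  series:
    - [[-1, 0.002, 0, 0.002, 0, 0, 0], [-1, 0.002, 0, 0.003, 0, 0, 0], [0, 0.002, 0, 0.003, 0, 0, 0], [0, 0.002, 0, 0.003, 0, 0, 0], [0, 0.002, 0, -0.03, 0, 0, 0], [0, 0.002, 0, -0.059, 0, 0, 0], [0, 0.06, 0, -0.059, 0, 0, 0], [0, 0.12, 0, -0.059, 0, 0, 0], [0, 0.177, 0, -0.059, 0, 0, 0], [0, 0.177, 0, -0.059, 0, 0, 0]]

```text
clock: 12.4
tcp_pos: [545.6, -182.2, 139.0]
orientation: [2.245, 2.197, -0.001]
force: [0.3, -0.5, -0.6]
grip_width: 0.501
```

```bash
python3 -c "
from h import *
go(545.1,-184.9,78)"
```

```text
shift [-0.0027 -0.0005  0.061 ] turn [0.  0.  0.1] tcp [ 545.6 -182.2  139. ] t 12.4 F [ 0.3 -0.5 -0.6] grip 0.501
```

>>> step_arm:
  series:
    - [[0, -0.003, 0, 0.04, 0, 0, 0], [0, -0.003, 0, 0.06, 0, 0, 0], [0, -0.003, 0, 0.06, 0, 0, 0], [-1, -0.003, 0, 0.06, 0, 0, 0], [-1, -0.003, 0, 0.06, 0, 0, 0], [-1, -0.003, 0, 0.06, 0, 0, 0], [-1, -0.023, 0, 0.059, 0, 0, 0], [-1, -0.043, 0, 0.059, 0, 0, 0], [-1, -0.062, 0, 0.059, 0, 0, 0], [-1, -0.062, 0, 0.059, 0, 0, 0]]

```text
clock: 13.65
tcp_pos: [544.1, -246.2, 80.0]
orientation: [2.248, 2.194, -0.001]
force: [0.5, -0.1, -1.4]
grip_width: 0.276
```

```bash
python3 -c "
from h import *
go(544,-245,78);go(434.5,-326,140)"
```

```text
shift [ 0.0012 -0.0002  0.002 ] turn [ 0.  0. -0.] tcp [ 544.1 -246.2   80. ] t 13.65 F [ 0.5 -0.1 -1.4] grip 0.276
shift [-0.0824 -0.1077 -0.0599] turn [ 0.  0. -0.] tcp [ 544.1 -246.2   80. ] t 13.65 F [ 0.5 -0.1 -1.4] grip 0.276
```

>>> step_arm:
  series:
    - [[-1, 0.001, 0, 0.002, 0, 0, 0], [-1, 0.001, 0, 0.002, 0, 0, 0], [0, 0.001, 0, 0.002, 0, 0, 0], [0, 0.001, 0, 0.002, 0, 0, 0], [0, 0, 0, -0.03, 0, 0, 0], [0, 0, 0, -0.06, 0, 0, 0], [0, -0.03, -0.04, -0.06, 0, 0, 0], [0, -0.06, -0.08, -0.06, 0, 0, 0], [0, -0.08, -0.108, -0.06, 0, 0, 0], [0, -0.08, -0.108, -0.06, 0, 0, 0]]

```text
clock: 14.9
tcp_pos: [432.8, -324.2, 139.7]
orientation: [-2.251, -2.191, 0.0]
force: [-0.6, -0.0, -0.4]
grip_width: 0.496
```

```bash
cat >> h.py <<'E'
def caps(tag):
    p,d=eyes.read_camera("top"); P=cloud("top",d)
    m=((P[...,2]>93)&(P[...,2]<110)&(P[...,0]>380)&(P[...,0]<610)&(abs(P[...,1]+100)<400)).astype(np.uint8)
    n,l,s,c=cv2.connectedComponentsWithStats(m)
    for i in range(1,n):
        if 20<s[i,4]<90:
            q=P[l==i]; print("cap",np.round(c[i]),s[i,4],np.round(q.mean(0),1),np.round(np.ptp(q,axis=0)),"rack",np.round(w2r(q.mean(0)),1),"bgr",np.round(p[l==i].mean(0)))
    q,_=eyes.read_camera("scene")
    cv2.imwrite(f"pics/{tag}.png",np.vstack([cv2.resize(p[160:280,150:430],(700,300)),cv2.resize(q[180:300,150:430],(700,300))]))
E
python3 -c "
from h import *
go(434.5,-326,75);caps('b5')"
```

```text
shift [-0.0017  0.0017  0.0647] turn [-0.   0.  -0.2] tcp [ 432.8 -324.2  139.7] t 14.9 F [-0.6 -0.  -0.4] grip 0.496
cap [196. 209.] 56 [555.  155.9 103.1] [24. 22. 16.] rack [  0.9 259. ] bgr [115. 109. 106.]
cap [237. 209.] 53 [551.7  36.  103.7] [23. 21. 13.] rack [  0.4 139.1] bgr [ 47.  51. 168.]
cap [275. 209.] 53 [549.6 -75.8 103.7] [21. 21. 12.] rack [ 1.  27.3] bgr [ 52. 169. 167.]
cap [333. 209.] 56 [ 544.6 -244.3  103.3] [23. 21.  9.] rack [  -0.  -141.4] bgr [162.  78.  45.]
cap [371. 209.] 56 [ 542.7 -358.   102.9] [21. 25. 16.] rack [   0.7 -255.1] bgr [106. 101.  98.]
cap [294. 209.] 53 [ 546.  -130.   103.5] [21. 21. 14.] rack [ -1.4 -27.1] bgr [ 72. 127.  53.]
cap [327. 246.] 51 [ 435.3 -223.7  100. ] [21. 21. 15.] rack [-109.9 -123.3] bgr [142. 139.  28.]
cap [241. 247.] 54 [438.4  27.5 100. ] [21. 24. 12.] rack [-112.6  127.9] bgr [ 52. 168. 167.]
cap [173. 250.] 60 [436.4 227.4  99.6] [24. 24. 11.] rack [-119.4  327.7] bgr [ 54.  60. 170.]
cap [284. 249.] 52 [429.1 -97.5  99.8] [21. 21. 14.] rack [-119.     2.7] bgr [ 72. 127.  54.]
```

View pics/b5.png

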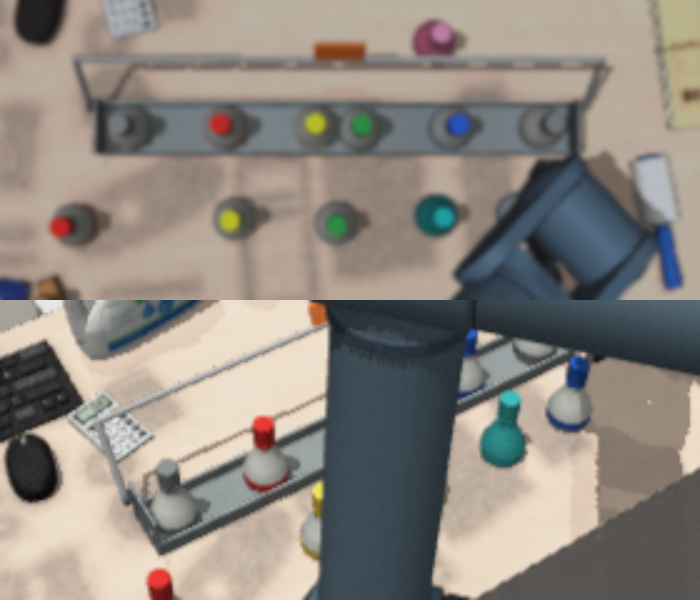

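>>> step_arm:
  series:
    - [[0, -0.0017, 0.0017, 0.03, 0, 0, -0.2], [0, -0.0017, 0.0017, 0.055, 0, 0, -0.2], [0, -0.0017, 0.0017, 0.064, 0, 0, -0.2], [0, -0.0017, 0.0017, 0.064, 0, 0, -0.2], [-1, -0.0017, 0.0017, 0.064, 0, 0, -0.2], [-1, -0.0017, 0.0017, 0.064, 0, 0, -0.2], [-1, -0.0017, 0.0017, 0.064, 0, 0, -0.2], [-1, -0.0017, 0.0017, 0.064, 0, 0, -0.2], [-1, -0.0017, 0.0017, 0.03, 0, 0, -0.2], [-1, -0.0017, 0.0017, 0.004, 0, 0, -0.2]]

```text
clock: 16.25
tcp_pos: [435.6, -324.7, 136.2]
orientation: [-2.244, -2.197, 0.0]
force: [0.6, -0.5, -1.0]
grip_width: 0.272
```

```bash
python3 -c "
from h import *
go(434.5,-326,75);go(543.3,-301,145)"
```

```text
shift [-0.0013 -0.001   0.0612] turn [-0.  -0.   0.1] tcp [ 435.6 -324.7  136.2] t 16.25 F [ 0.6 -0.5 -1. ] grip 0.272
shift [ 0.026   0.1072 -0.0089] turn [-0.  -0.   0.1] tcp [ 435.6 -324.7  136.2] t 16.25 F [ 0.6 -0.5 -1. ] grip 0.272
```

>>> step_arm:
  series:
    - [[-1, 0.005, 0.02, -0.009, 0, 0, 0], [-1, 0.012, 0.05, -0.009, 0, 0, 0], [-1, 0.02, 0.08, -0.009, 0, 0, 0], [-1, 0.026, 0.107, -0.009, 0, 0, 0], [-1, 0.026, 0.107, -0.009, 0, 0, 0], [-1, 0.026, 0.107, 0.015, 0, 0, 0], [-1, 0.026, 0.107, 0.03, 0, 0, 0], [-1, 0.026, 0.107, 0.03, 0, 0, 0], [-1, 0.026, 0.107, 0.03, 0, 0, 0], [-1, 0.026, 0.107, 0.03, 0, 0, 0]]

```text
clock: 17.5
tcp_pos: [543.6, -301.5, 107.2]
orientation: [2.244, 2.197, 0.0]
force: [0.2, 0.7, -3.0]
grip_width: 0.274
```

```bash
python3 -c "
from h import *
go(543.3,-301,80);caps('b6')"
```

```text
shift [ 0.0005 -0.0003  0.0272] turn [0.  0.  0.1] tcp [ 543.6 -301.5  107.2] t 17.5 F [ 0.2  0.7 -3. ] grip 0.274
cap [197. 209.] 57 [555.2 155.5 103.1] [23. 23. 16.] rack [  1.1 258.6] bgr [113. 108. 105.]
cap [237. 209.] 52 [551.9  36.1 103.1] [24. 21. 13.] rack [  0.6 139.1] bgr [ 47.  51. 168.]
cap [275. 209.] 52 [549.7 -75.8 104. ] [21. 21. 12.] rack [ 1.1 27.2] bgr [ 51. 168. 166.]
cap [332. 208.] 35 [ 546.3 -241.7  103.1] [21. 19.  9.] rack [   1.6 -138.7] bgr [156.  76.  43.]
cap [294. 209.] 54 [ 546.  -129.8  104.4] [21. 21. 16.] rack [ -1.4 -26.8] bgr [ 71. 126.  52.]
cap [241. 247.] 53 [438.5  27.6 100.7] [21. 24. 12.] rack [-112.5  128. ] bgr [ 52. 168. 166.]
cap [173. 250.] 60 [436.3 227.5  98.9] [24. 25. 10.] rack [-119.5  327.7] bgr [ 54.  60. 169.]
cap [284. 249.] 51 [429.1 -98.2 100.1] [21. 24. 10.] rack [-119.    2.] bgr [ 71. 127.  51.]
```

View pics/b6.png

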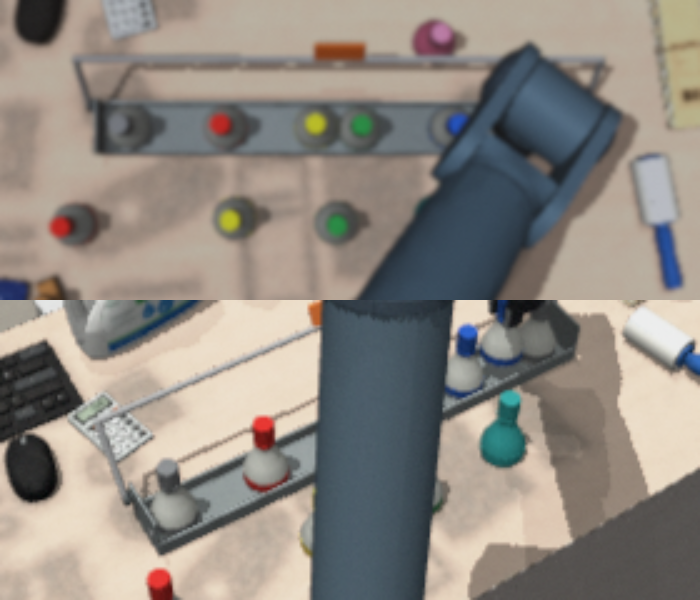

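>>> step_arm:
  series:
    - [[-1, 0, 0, 0.012, 0, 0, 0], [-1, 0, 0, 0.022, 0, 0, 0], [-1, 0, 0, 0.027, 0, 0, 0], [-1, 0, 0, 0.028, 0, 0, 0], [0, 0, 0, 0.028, 0, 0, 0], [0, 0, 0, 0.028, 0, 0, 0], [0, 0, 0, 0.028, 0, 0, 0], [0, 0, 0, 0.0, 0, 0, 0], [0, 0, 0, -0.035, 0, 0, 0], [0, 0, 0, -0.035, 0, 0, 0]]

```text
clock: 18.85
tcp_pos: [545.2, -302.7, 145.4]
orientation: [2.24, 2.193, 0.001]
force: [0.8, -0.6, 0.2]
grip_width: 0.499
```

```bash
python3 -c "
from h import *
go(429.3,-97.6,140)"
```

```text
shift [ 0.2026 -0.1202  0.0038] turn [0.3 0.3 0.1] tcp [ 545.2 -302.7  145.4] t 18.85 F [ 0.8 -0.6  0.2] grip 0.499
```

>>> step_arm:
  series:
    - [[0, 0.0, -0.05, 0, 0, 0, 0], [0, 0.04, -0.09, 0, 0, 0, 0], [0, 0.09, -0.12, 0, 0, 0, 0], [0, 0.14, -0.12, 0, 0, 0, 0], [0, 0.18, -0.12, 0.0, 0, 0, 0], [0, 0.203, -0.12, 0.004, 0, 0, 0], [0, 0.203, -0.12, 0.004, 0, 0, 0], [0, 0.203, -0.12, 0.004, 0.3, 0.3, 0], [0, 0.203, -0.12, 0.004, 0.3, 0.3, 0], [0, 0.203, -0.12, 0.004, 0.3, 0.3, 0]]

```text
clock: 20.1
tcp_pos: [429.6, -97.9, 139.8]
orientation: [-2.246, -2.196, -0.001]
force: [-0.5, -0.7, -0.8]
grip_width: 0.498
```

```bash
python3 -c "
from h import *
go(429.3,-97.6,75);caps('b7')"
```

```text
shift [ 0.0003 -0.0003  0.0648] turn [ 0.  -0.   0.1] tcp [429.6 -97.9 139.8] t 20.1 F [-0.5 -0.7 -0.8] grip 0.498
cap [196. 209.] 55 [555.1 155.6 104.5] [21. 22. 13.] rack [  1.  258.7] bgr [110. 105. 102.]
cap [237. 209.] 51 [551.7  36.4 103.4] [24. 21. 12.] rack [  0.4 139.4] bgr [ 45.  49. 163.]
cap [275. 209.] 52 [549.4 -76.1 103.6] [21. 21. 15.] rack [ 0.8 27. ] bgr [ 48. 162. 160.]
cap [332. 209.] 56 [ 544.7 -244.   103.8] [24. 23. 15.] rack [  -0. -141.] bgr [155.  75.  44.]
cap [352. 209.] 56 [ 543.9 -302.6  103.3] [21. 23. 12.] rack [   0.6 -199.6] bgr [154.  73.  42.]
cap [371. 208.] 56 [ 543.1 -357.9  103.2] [21. 25. 15.] rack [   1.1 -254.9] bgr [102.  97.  95.]
cap [294. 209.] 52 [ 545.9 -130.   103.3] [21. 21. 14.] rack [ -1.5 -27.1] bgr [ 68. 121.  49.]
cap [326. 246.] 52 [ 435.2 -223.5   99.9] [21. 21. 14.] rack [-110.  -123.1] bgr [83. 81. 24.]
cap [241. 247.] 52 [438.7  27.7  99.7] [21. 24. 13.] rack [-112.3  128.1] bgr [ 49. 163. 161.]
cap [173. 250.] 58 [436.2 227.4 100.2] [23. 23. 14.] rack [-119.6  327.7] bgr [ 52.  57. 166.]
```

View pics/b7.png

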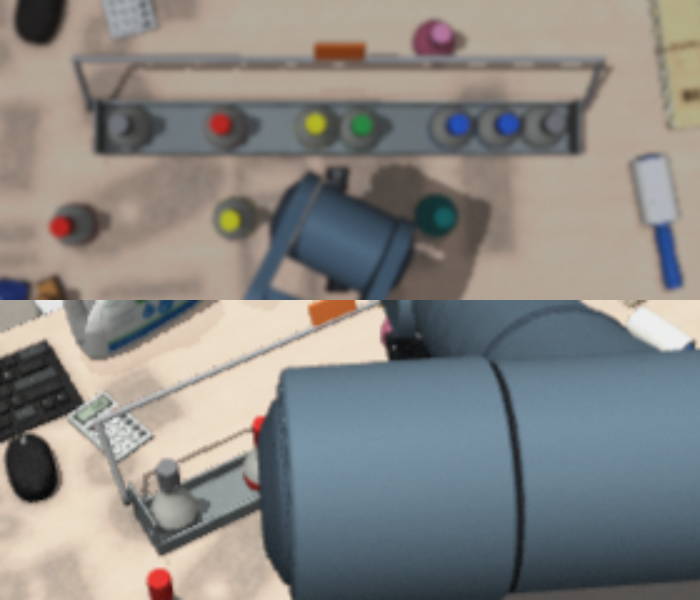

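>>> step_arm:
  series:
    - [[0, 0, 0, 0.03, 0, 0, 0], [0, 0, 0, 0.055, 0, 0, 0], [0, 0, 0, 0.064, 0, 0, 0], [0, 0, 0, 0.064, 0, 0, 0], [-1, 0, 0, 0.064, 0, 0, 0], [-1, 0, 0, 0.064, 0, 0, 0], [-1, 0, 0, 0.064, 0, 0, 0], [-1, 0, 0, 0.064, 0, 0, 0], [-1, 0, 0, 0.03, 0, 0, 0], [-1, 0, 0, 0.0, 0, 0, 0]]

```text
clock: 21.45
tcp_pos: [428.9, -97.3, 140.1]
orientation: [-2.244, -2.196, -0.001]
force: [-0.4, 0.2, -0.8]
grip_width: 0.272
```

```bash
python3 -c "
from h import *
go(546,-187,145)"
```

```text
shift [-0.0871  0.119  -0.0052] turn [-0.1 -0.1  0.1] tcp [428.9 -97.3 140.1] t 21.45 F [-0.4  0.2 -0.8] grip 0.272
```

>>> step_arm:
  series:
    - [[-1, -0.02, 0.02, -0.005, 0, 0, 0], [-1, -0.04, 0.05, -0.005, 0, 0, 0], [-1, -0.07, 0.08, -0.005, 0, 0, 0], [-1, -0.087, 0.105, -0.005, 0, 0, 0], [-1, -0.087, 0.119, -0.005, 0, 0, 0], [-1, -0.087, 0.119, 0.01, 0, 0, 0], [-1, -0.087, 0.119, 0.025, 0, 0, 0], [-1, -0.087, 0.119, 0.033, 0, 0, 0], [-1, -0.087, 0.119, 0.033, 0, 0, 0], [-1, -0.087, 0.119, 0.033, 0, 0, 0]]

```text
clock: 22.7
tcp_pos: [546.1, -186.9, 107.2]
orientation: [-2.245, -2.196, -0.001]
force: [-0.4, -0.6, -1.6]
grip_width: 0.268
```

```bash
python3 -c "
from h import *
go(546,-187,79.5);caps('b8')"
```

```text
shift [-0.0001 -0.0001  0.0277] turn [-0.  -0.1  0.1] tcp [ 546.1 -186.9  107.2] t 22.7 F [-0.4 -0.6 -1.6] grip 0.268
cap [197. 209.] 56 [555.5 155.3 103.6] [21. 23. 16.] rack [  1.4 258.4] bgr [111. 106. 103.]
cap [237. 209.] 52 [551.6  35.8 103.5] [24. 21. 15.] rack [  0.3 138.9] bgr [ 45.  49. 166.]
cap [275. 209.] 53 [549.6 -75.8 104.1] [21. 21. 12.] rack [ 0.9 27.3] bgr [ 49. 165. 163.]
cap [352. 209.] 52 [ 543.9 -303.   103.6] [21. 21. 14.] rack [   0.6 -200.1] bgr [96. 50. 34.]
cap [371. 208.] 57 [ 542.9 -358.2  102.6] [21. 25. 13.] rack [   0.9 -255.2] bgr [103.  99.  96.]
cap [241. 247.] 52 [438.5  27.9 100.1] [21. 23. 11.] rack [-112.6  128.3] bgr [ 51. 166. 165.]
cap [173. 250.] 59 [436.2 227.   99.7] [24. 25. 12.] rack [-119.5  327.3] bgr [ 52.  57. 166.]
```

View pics/b8.png

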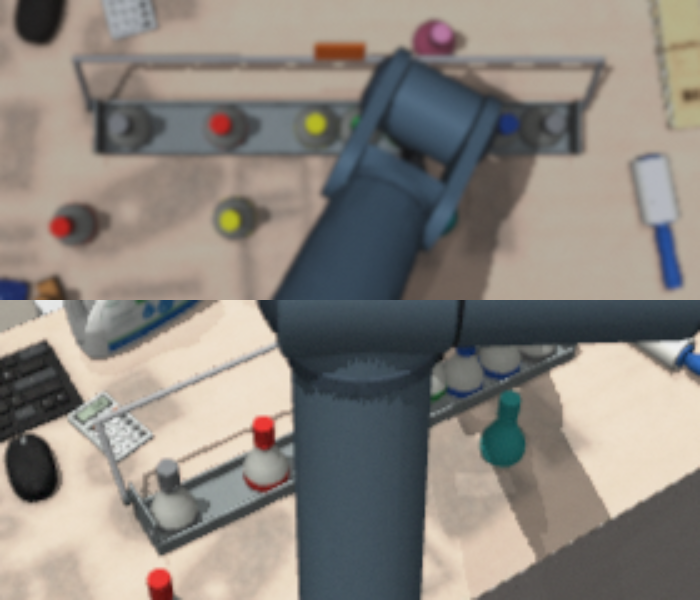

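>>> step_arm:
  series:
    - [[-1, 0, 0, 0.012, 0, 0, 0], [-1, 0, 0, 0.022, 0, 0, 0], [-1, 0, 0, 0.027, 0, 0, 0], [-1, 0, 0, 0.028, 0, 0, 0], [0, 0, 0, 0.028, 0, 0, 0], [0, 0, 0, 0.028, 0, 0, 0], [0, 0, 0, 0.028, 0, 0, 0], [0, 0, 0, 0.0, 0, 0, 0], [0, 0, 0, -0.035, 0, 0, 0], [0, 0, 0, -0.035, 0, 0, 0]]

```text
clock: 24.05
tcp_pos: [548.2, -188.2, 145.8]
orientation: [2.241, 2.193, 0.004]
force: [0.4, 0.2, 0.1]
grip_width: 0.499
```

```bash
python3 -c "
from h import *
go(438.5,27.7,140)"
```

```text
shift [ 0.2135 -0.1144  0.0046] turn [0.3 0.1 0.1] tcp [ 548.2 -188.2  145.8] t 24.05 F [0.4 0.2 0.1] grip 0.499
```

>>> step_arm:
  series:
    - [[0, 0.02, -0.03, 0, 0, 0, 0], [0, 0.06, -0.07, 0, 0, 0, 0], [0, 0.11, -0.1, 0, 0, 0, 0], [0, 0.16, -0.114, 0, 0, 0, 0], [0, 0.2, -0.114, 0.0, 0, 0, 0], [0, 0.2135, -0.114, 0.005, 0.3, 0.1, 0], [0, 0.2135, -0.114, 0.005, 0.3, 0.1, 0], [0, 0.2135, -0.114, 0.005, 0.3, 0.1, 0], [0, 0.2135, -0.114, 0.005, 0.3, 0.1, 0], [0, 0.2135, -0.114, 0.005, 0.3, 0.1, 0]]

```text
clock: 25.3
tcp_pos: [439.1, 27.1, 139.6]
orientation: [2.246, 2.195, 0.0]
force: [0.1, -1.2, 0.3]
grip_width: 0.503
```

```bash
python3 -c "
from h import *
caps('b9');go(438.5,27.7,75)"
```

```text
cap [196. 209.] 54 [555.1 155.9 103.7] [21. 23. 13.] rack [  1. 259.] bgr [111. 106. 103.]
cap [237. 209.] 51 [551.7  35.7 104.2] [24. 21. 11.] rack [  0.4 138.7] bgr [ 45.  48. 165.]
cap [275. 209.] 52 [549.4 -75.8 103.3] [21. 21. 16.] rack [ 0.8 27.2] bgr [ 49. 166. 164.]
cap [313. 209.] 51 [ 546.8 -187.2  104.2] [21. 23. 13.] rack [  0.8 -84.2] bgr [ 68. 123.  48.]
cap [333. 209.] 54 [ 544.5 -244.2  103.6] [24. 22. 12.] rack [  -0.2 -141.3] bgr [159.  77.  44.]
cap [352. 209.] 55 [ 543.7 -302.7  103.5] [21. 23. 17.] rack [   0.5 -199.7] bgr [157.  75.  43.]
cap [371. 209.] 60 [ 542.7 -357.8  102.6] [21. 25. 16.] rack [   0.7 -254.8] bgr [103.  99.  96.]
cap [294. 209.] 52 [ 546.  -129.9  104.1] [21. 21. 14.] rack [ -1.3 -27. ] bgr [ 69. 124.  50.]
cap [327. 246.] 50 [ 435.  -223.9   99.5] [21. 21.  9.] rack [-110.1 -123.5] bgr [141. 138.  30.]
cap [173. 250.] 58 [436.7 227.1  99.7] [23. 22. 12.] rack [-119.   327.4] bgr [ 53.  58. 166.]
shift [ 0.0004 -0.0006  0.0647] turn [0.  0.  0.1] tcp [439.   27.3 139.7] t 25.4 F [-0.2 -0.  -0. ] grip 0.497
```

View pics/b9.png

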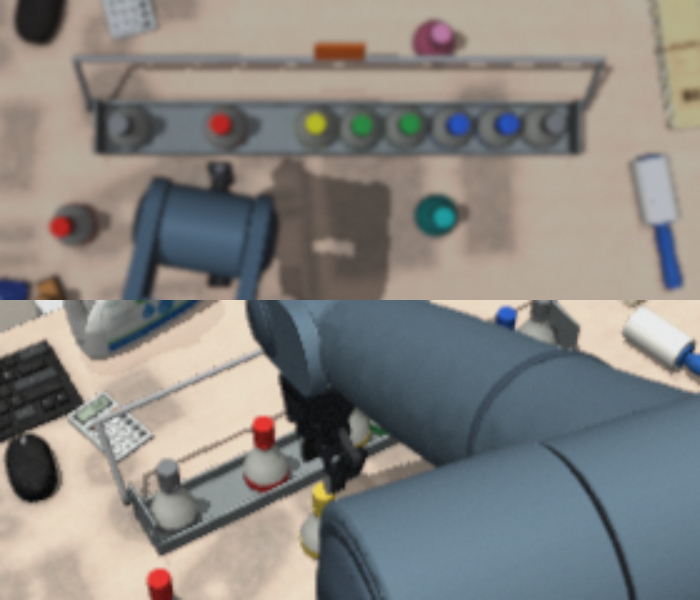

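>>> step_arm:
  series:
    - [[0, 0, 0, 0.03, 0, 0, 0], [0, 0, 0, 0.055, 0, 0, 0], [0, 0, 0, 0.064, 0, 0, 0], [0, 0, 0, 0.064, 0, 0, 0], [-1, 0, 0, 0.064, 0, 0, 0], [-1, 0, 0, 0.064, 0, 0, 0], [-1, 0, 0, 0.064, 0, 0, 0], [-1, 0, 0, 0.064, 0, 0, 0], [-1, 0, 0, 0.03, 0, 0, 0], [-1, 0, 0, 0.0, 0, 0, 0]]

```text
clock: 26.65
tcp_pos: [438.3, 27.5, 139.8]
orientation: [-2.246, -2.196, 0.001]
force: [0.7, 0.0, -2.7]
grip_width: 0.27
```

```bash
python3 -c "
from h import *
go(550.3,-20,145)"
```

```text
shift [-0.0449  0.113  -0.0053] turn [-0.   0.   0.1] tcp [438.3  27.5 139.8] t 26.65 F [ 0.7  0.  -2.7] grip 0.27
```

>>> step_arm:
  series:
    - [[-1, -0.02, 0.02, -0.005, 0, 0, 0], [-1, -0.035, 0.05, -0.005, 0, 0, 0], [-1, -0.045, 0.08, -0.005, 0, 0, 0], [-1, -0.045, 0.105, -0.005, 0, 0, 0], [-1, -0.045, 0.113, -0.005, 0, 0, 0], [-1, -0.045, 0.113, 0.01, 0, 0, 0], [-1, -0.045, 0.113, 0.025, 0, 0, 0], [-1, -0.045, 0.113, 0.033, 0, 0, 0], [-1, -0.045, 0.113, 0.033, 0, 0, 0], [-1, -0.045, 0.113, 0.033, 0, 0, 0]]

```text
clock: 27.9
tcp_pos: [550.5, -20.1, 107.1]
orientation: [2.246, 2.196, -0.001]
force: [-0.1, -0.2, -1.6]
grip_width: 0.272
```

```bash
python3 -c "
from h import *
go(550.3,-20,79.5);caps('b10')"
```

```text
shift [ 0.0001 -0.0002  0.0276] turn [-0.   0.   0.1] tcp [550.5 -20.1 107.1] t 27.9 F [-0.1 -0.2 -1.6] grip 0.272
cap [197. 209.] 55 [555.2 155.5 103.2] [21. 22. 13.] rack [  1.1 258.6] bgr [113. 108. 105.]
cap [313. 209.] 52 [ 546.8 -186.9  103.8] [21. 23. 13.] rack [  0.8 -83.9] bgr [ 65. 122.  45.]
cap [333. 209.] 56 [ 544.6 -244.3  103.9] [24. 21. 15.] rack [-1.000e-01 -1.413e+02] bgr [161.  78.  45.]
cap [352. 209.] 53 [ 543.8 -302.9  103.1] [21. 22. 13.] rack [   0.5 -200. ] bgr [161.  76.  44.]
cap [371. 208.] 57 [ 542.8 -357.9  103. ] [21. 23. 14.] rack [   0.8 -255. ] bgr [106. 102.  99.]
cap [294. 209.] 51 [ 546.  -129.9  103.8] [21. 21. 13.] rack [ -1.4 -26.9] bgr [47. 77. 37.]
cap [326. 246.] 53 [ 434.9 -223.4   99.5] [21. 21. 13.] rack [-110.2 -123.1] bgr [141. 138.  29.]
cap [173. 250.] 58 [436.  227.6  99.7] [24. 24. 14.] rack [-119.7  327.8] bgr [ 54.  59. 172.]
```

View pics/b10.png

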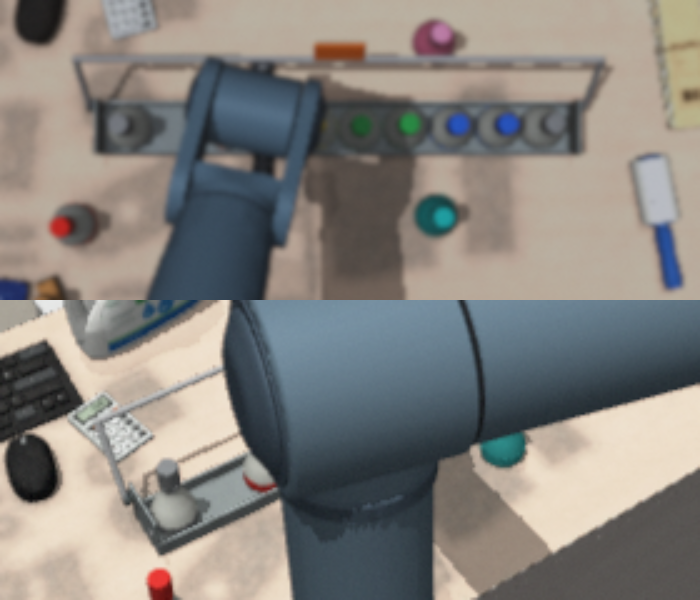

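Lower slowly and check the force before releasing.

>>> step_arm:
  series:
    - [[-1, 0, 0, 0.006, 0, 0, 0], [-1, 0, 0, 0.01, 0, 0, 0], [-1, 0, 0, 0.014, 0, 0, 0], [-1, 0, 0, 0.018, 0, 0, 0], [-1, 0, 0, 0.021, 0, 0, 0], [-1, 0, 0, 0.024, 0, 0, 0], [-1, 0, 0, 0.026, 0, 0, 0], [-1, 0, 0, 0.0275, 0, 0, 0], [-1, 0, 0, 0.0275, 0, 0, 0], [-1, 0, 0, 0.0275, 0, 0, 0]]

```text
clock: 29.25
tcp_pos: [551.2, -20.3, 80.7]
orientation: [2.245, 2.195, 0.001]
force: [-2.4, -0.0, 5.9]
grip_width: 0.27
```

>>> step_arm:
  series:
    - [[0, 0, 0, 0, 0, 0, 0], [0, 0, 0, 0, 0, 0, 0], [0, 0, 0, 0, 0, 0, 0], [0, 0, 0, -0.03, 0, 0, 0], [0, 0, 0, -0.06, 0, 0, 0], [0, 0, -0.03, -0.06, 0, 0, 0], [0, 0.03, -0.08, -0.06, 0, 0, 0], [0, 0.08, -0.11, -0.06, 0, 0, 0], [0, 0.14, -0.12, -0.06, 0, 0, 0], [0, 0.2, -0.12, -0.06, 0, 0, 0]]

```text
clock: 30.5
tcp_pos: [434.9, 184.0, 140.5]
orientation: [2.245, 2.194, 0.002]
force: [0.7, -1.0, -0.2]
grip_width: 0.499
```

```bash
python3 -c "
from h import *
caps('b11');go(436.3,227.3,140)"
```

```text
cap [197. 209.] 58 [555.  155.4 103.2] [23. 23. 15.] rack [  0.9 258.5] bgr [111. 106. 103.]
cap [237. 209.] 51 [551.9  36.2 103.5] [24. 21. 13.] rack [  0.6 139.3] bgr [ 46.  49. 166.]
cap [256. 209.] 52 [550.1 -19.9 103.5] [23. 21. 16.] rack [ 0.1 83.1] bgr [ 50. 167. 166.]
cap [275. 209.] 53 [549.6 -75.8 103.3] [21. 21. 11.] rack [ 1.  27.3] bgr [ 50. 166. 164.]
cap [313. 209.] 54 [ 546.8 -186.7  103.4] [21. 23. 13.] rack [  0.8 -83.7] bgr [ 68. 122.  50.]
cap [333. 209.] 56 [ 544.6 -244.2  104.1] [24. 22. 11.] rack [-1.000e-01 -1.413e+02] bgr [160.  77.  45.]
cap [352. 209.] 54 [ 543.6 -302.7  103.3] [21. 22. 16.] rack [   0.3 -199.8] bgr [158.  75.  43.]
cap [371. 209.] 58 [ 542.7 -357.9  102.2] [21. 24. 15.] rack [   0.7 -255. ] bgr [104. 100.  97.]
cap [294. 209.] 53 [ 546.2 -130.   103.3] [21. 21. 16.] rack [ -1.2 -27. ] bgr [ 70. 125.  52.]
cap [327. 246.] 50 [ 435.4 -223.6   99.8] [21. 22. 13.] rack [-109.7 -123.2] bgr [140. 138.  32.]
shift [0.0406 0.0008 0.0006] turn [ 0.1 -0.   0.5] tcp [434.9 186.7 140.6] t 30.6 F [-0.3 -0.9 -0.5] grip 0.5
```

View pics/b11.png

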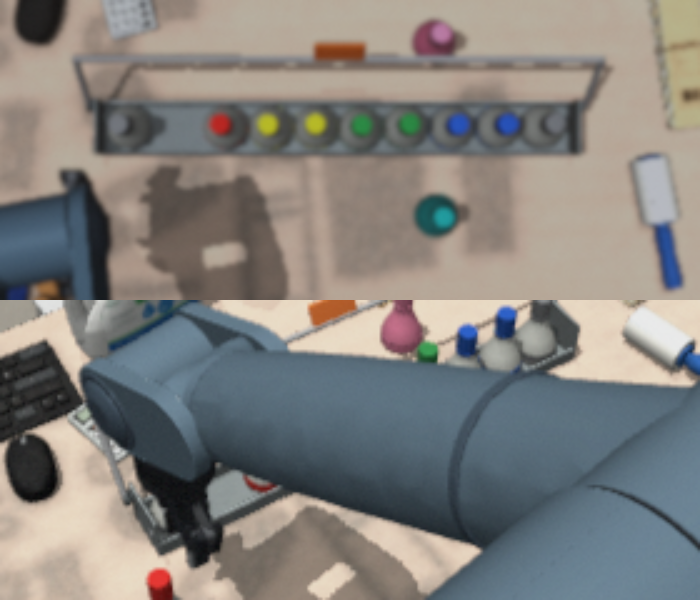

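>>> step_arm:
  series:
    - [[0, 0.04, 0.001, 0, 0, 0, 0], [0, 0.0405, 0.001, 0, 0, 0, 0.5], [0, 0.0405, 0.001, 0, 0, 0, 0.5], [0, 0.0405, 0.001, 0, 0, 0, 0.5], [0, 0.0405, 0.001, 0, 0, 0, 0.5], [0, 0.0405, 0.001, 0.02, 0, 0, 0.5], [0, 0.0405, 0.001, 0.04, 0, 0, 0.5], [0, 0.0405, 0.001, 0.055, 0, 0, 0.5], [0, 0.0405, 0.001, 0.065, 0, 0, 0.5], [0, 0.0405, 0.001, 0.065, 0, 0, 0.5]]

```text
clock: 31.85
tcp_pos: [436.2, 227.0, 75.0]
orientation: [2.248, 2.194, 0.001]
force: [-0.2, 0.2, 0.9]
grip_width: 0.501
```

```bash
python3 -c "
from h import *
go(436.3,227.3,75);caps('b12')"
```

```text
shift [ 0.0003  0.0001 -0.    ] turn [ 0.  -0.  -0.1] tcp [436.2 227.   75. ] t 31.85 F [-0.2  0.2  0.9] grip 0.501
cap [196. 209.] 55 [555.2 156.  103.2] [23. 21. 15.] rack [  1.  259.1] bgr [113. 108. 104.]
cap [237. 209.] 50 [551.5  36.4 102.9] [23. 21. 14.] rack [  0.3 139.5] bgr [ 46.  50. 166.]
cap [256. 209.] 52 [550.1 -19.8 103.1] [24. 21. 15.] rack [ 0.1 83.2] bgr [ 51. 167. 166.]
cap [275. 209.] 52 [549.4 -75.7 104. ] [21. 21.  9.] rack [ 0.8 27.3] bgr [ 50. 167. 165.]
cap [313. 209.] 52 [ 546.4 -186.8  103.8] [21. 23. 10.] rack [  0.4 -83.8] bgr [ 68. 123.  49.]
cap [332. 209.] 57 [ 544.6 -244.1  103.1] [23. 23. 15.] rack [  -0.  -141.2] bgr [159.  77.  46.]
cap [352. 209.] 55 [ 543.9 -302.3  103.6] [21. 22. 15.] rack [   0.6 -199.4] bgr [157.  75.  44.]
cap [371. 209.] 54 [ 542.6 -358.1  102.7] [21. 24. 13.] rack [   0.6 -255.1] bgr [105. 100.  98.]
cap [294. 209.] 53 [ 546.  -130.   103.6] [21. 21. 13.] rack [ -1.4 -27.1] bgr [ 70. 125.  52.]
cap [327. 246.] 52 [ 435.3 -223.6   99.5] [23. 21. 11.] rack [-109.9 -123.2] bgr [139. 136.  32.]
```

View pics/b12.png

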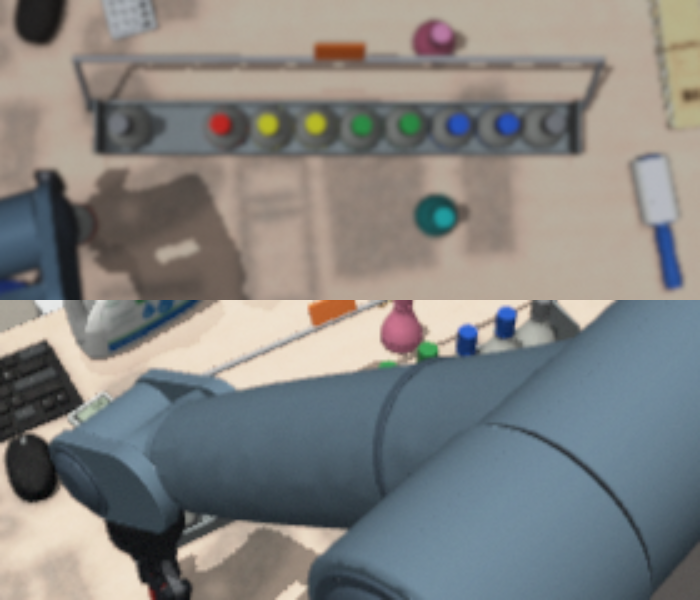

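>>> step_arm:
  series:
    - [[-1, 0, 0, 0, 0, 0, 0], [-1, 0, 0, 0, 0, 0, 0], [-1, 0, 0, 0, 0, 0, 0], [-1, 0, 0, 0, 0, 0, 0], [-1, 0, 0, -0.03, 0, 0, 0], [-1, 0, 0, -0.06, 0, 0, 0], [-1, 0, 0, -0.07, 0, 0, 0], [-1, -0.04, 0.03, -0.07, 0, 0, 0], [-1, -0.08, 0.03, -0.07, 0, 0, 0], [-1, -0.12, 0.03, -0.07, 0, 0, 0]]

```text
clock: 33.2
tcp_pos: [463.1, 105.4, 144.6]
orientation: [2.248, 2.194, 0.001]
force: [0.9, 0.0, -2.5]
grip_width: 0.27
```

```bash
python3 -c "
from h import *
go(553.3,96,145)"
```

```text
shift [-0.0072  0.0904 -0.0003] turn [ 0. -0. -0.] tcp [463.1 105.4 144.6] t 33.2 F [ 0.9  0.  -2.5] grip 0.27
```

>>> step_arm:
  series:
    - [[-1, -0.007, 0.03, 0, 0, 0, 0], [-1, -0.007, 0.06, 0, 0, 0, 0], [-1, -0.007, 0.09, 0, 0, 0, 0], [-1, -0.007, 0.09, 0, 0, 0, 0], [-1, -0.007, 0.09, 0.015, 0, 0, 0], [-1, -0.007, 0.09, 0.03, 0, 0, 0], [-1, -0.007, 0.09, 0.045, 0, 0, 0], [-1, -0.007, 0.09, 0.058, 0, 0, 0], [-1, -0.007, 0.09, 0.064, 0, 0, 0], [-1, -0.007, 0.09, 0.065, 0, 0, 0]]

```text
clock: 34.45
tcp_pos: [553.5, 96.3, 80.6]
orientation: [2.247, 2.194, 0.002]
force: [-2.9, -0.4, 7.7]
grip_width: 0.273
```

>>> step_arm:
  series:
    - [[0, 0, 0, 0, 0, 0, 0], [0, 0, 0, 0, 0, 0, 0], [0, 0, 0, 0, 0, 0, 0], [0, 0, 0, -0.03, 0, 0, 0], [0, 0, 0, -0.06, 0, 0, 0], [-1, 0, -0.03, -0.11, 0, 0, 0], [-1, 0, -0.08, -0.13, 0, 0, 0], [-1, 0.05, -0.1, -0.13, 0, 0, 0], [-1, 0.05, -0.12, -0.13, 0, 0, 0], [-1, 0.05, -0.12, -0.13, 0, 0, 0]]

```text
clock: 35.7
tcp_pos: [433.8, 149.5, 210.4]
orientation: [2.246, 2.195, 0.002]
force: [0.4, -0.4, 0.2]
grip_width: 0.002
```

```bash
python3 -c "
from h import *
caps('b13');go(490,-103,210)
eyes.read_camera('top')
for c in('top',):
  for t in('bail_tab','bail_pivot'):
    print([(t,round(q['confidence'],2),np.round(q['pixel']),np.round(ray(c,q['pixel'][1],q['pixel'][0],144))) for q in eyes.pinpoint(t,c)[:2]])
p,d=eyes.read_camera('top');P=cloud('top',d)
m=(P[...,2]>112)&(P[...,2]<175)&(P[...,0]>580)&(P[...,0]<660)&(abs(P[...,1]+103)<30)
print(np.percentile(P[m],[2,50,98],axis=0))"
```

```text
cap [197. 209.] 53 [555.1 155.8 103. ] [23. 21. 14.] rack [  1.  258.9] bgr [113. 108. 104.]
cap [217. 209.] 56 [552.1  95.6 103. ] [24. 23. 15.] rack [ -0.6 198.7] bgr [ 46.  49. 162.]
cap [237. 209.] 52 [551.5  36.  103.9] [24. 21. 12.] rack [  0.2 139.1] bgr [ 44.  48. 166.]
cap [256. 209.] 53 [549.9 -19.9 103.3] [24. 21. 13.] rack [-0.1 83.1] bgr [ 50. 166. 165.]
cap [275. 209.] 51 [549.3 -76.1 104.3] [21. 21. 15.] rack [ 0.6 26.9] bgr [ 49. 166. 164.]
cap [313. 209.] 50 [ 546.3 -187.3  104.1] [21. 24. 11.] rack [  0.3 -84.3] bgr [ 68. 124.  48.]
cap [332. 209.] 57 [ 544.6 -244.1  103.4] [24. 23. 15.] rack [-1.000e-01 -1.411e+02] bgr [158.  77.  46.]
cap [352. 209.] 55 [ 544.  -302.8  103.3] [21. 22. 14.] rack [   0.7 -199.8] bgr [158.  75.  44.]
cap [371. 209.] 58 [ 542.3 -357.7  103. ] [21. 24. 14.] rack [   0.4 -254.8] bgr [104.  99.  96.]
cap [294. 209.] 51 [ 546.  -130.   103.3] [21. 21. 10.] rack [ -1.4 -27. ] bgr [ 70. 124.  52.]
cap [327. 246.] 51 [ 434.8 -223.5  100.5] [21. 21. 12.] rack [-110.3 -123.1] bgr [140. 137.  32.]
shift [-0.2505  0.061   0.0006] turn [ 0.1 -0.  -0. ] tcp [435.1 148.9 210.6] t 35.8 F [0.5 1.3 0.7] grip -0.006
[('bail_tab', 0.93, array([181., 285.]), array([ 627., -105.,  144.]))]
[]
[[ 617.96099069 -131.02875403  131.47333331]
 [ 626.83200507 -102.571563    148.61785734]
 [ 636.41984852  -76.61544301  162.25432136]]
```

View pics/b13.png

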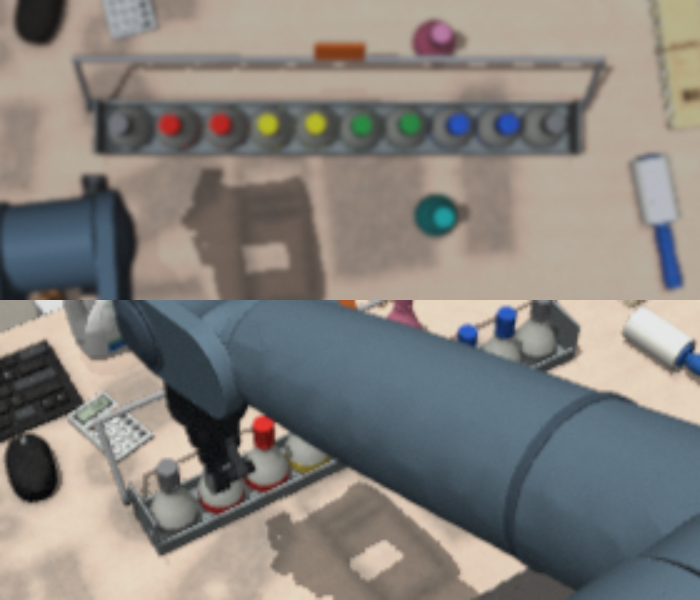

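```bash
python3 -c "
from h import *
go(672,-104,220)"
```

```text
shift [-0.2467  0.243  -0.0094] turn [ 0.1 -0.  -0.1] tcp [435.2 148.7 210.4] t 36.0 F [-0.5  0.9  0.1] grip 0.005
```

>>> step_arm:
  series:
    - [[-1, -0.03, 0.03, -0.01, 0, 0, 0], [-1, -0.065, 0.065, -0.01, 0, 0, 0], [-1, -0.1, 0.1, -0.01, 0, 0, 0], [-1, -0.135, 0.135, -0.01, 0, 0, 0], [-1, -0.17, 0.17, -0.01, 0, 0, 0], [-1, -0.21, 0.205, -0.01, 0, 0, 0], [-1, -0.247, 0.243, -0.01, 0, 0, 0], [-1, -0.247, 0.243, -0.01, 0, 0, 0], [-1, -0.247, 0.243, -0.01, 0, 0, 0], [-1, -0.247, 0.243, -0.01, 0, 0, 0]]

```text
clock: 37.25
tcp_pos: [671.5, -103.5, 220.6]
orientation: [2.248, 2.194, 0.002]
force: [-0.3, -0.2, 0.5]
grip_width: 0.001
```

```bash
python3 -c "
from h import *
go(672,-104,138)"
```

```text
shift [-0.0005  0.0004  0.0826] turn [ 0.1 -0.  -0. ] tcp [ 671.5 -103.5  220.6] t 37.25 F [-0.3 -0.2  0.5] grip 0.001
```

>>> step_arm:
  series:
    - [[-1, 0, 0, 0.04, 0, 0, 0], [-1, 0, 0, 0.082, 0, 0, 0], [-1, 0, 0, 0.082, 0, 0, 0], [-1, 0, -0.02, 0.082, 0, 0, 0], [-1, 0, -0.038, 0.082, 0, 0, 0], [-1, 0, -0.056, 0.082, 0, 0, 0], [-1, 0, -0.074, 0.082, 0, 0, 0], [-1, 0, -0.092, 0.082, 0, 0, 0], [-1, 0, -0.11, 0.082, 0, 0, 0], [-1, 0, -0.128, 0.082, 0, 0, 0]]

```text
clock: 38.5
tcp_pos: [544.4, -100.4, 141.7]
orientation: [2.244, 2.192, 0.005]
force: [0.2, 0.5, 0.2]
grip_width: -0.005
```

>>> step_arm:
  series:
    - [[-1, 0, 0, -0.03, 0, 0, 0], [-1, 0, 0, -0.08, 0, 0, 0], [-1, 0, 0, -0.1, 0, 0, 0], [-1, -0.05, -0.05, -0.12, 0, 0, 0], [-1, -0.1, -0.09, -0.12, 0, 0, 0], [-1, -0.15, -0.1, -0.12, 0, 0, 0], [-1, -0.21, -0.1, -0.12, 0, 0, 0], [-1, -0.27, -0.1, -0.12, 0, 0, 0], [-1, -0.33, -0.1, -0.12, 0, 0, 0], [-1, -0.33, -0.1, -0.12, 0, 0, 0]]

```text
clock: 39.75
tcp_pos: [435.3, -431.1, 261.6]
orientation: [2.248, 2.188, 0.004]
force: [0.4, 0.1, -0.8]
grip_width: 0.002
```

```bash
python3 -c "
from h import *
caps('b14');print(status.read_state()['clock'])
p,d=eyes.read_camera('top');P=cloud('top',d)
m=(P[...,2]>112)&(P[...,2]<175)&(P[...,0]>480)&(P[...,0]<660)&(abs(P[...,1]+103)<30)
print(np.percentile(P[m],[2,50,98],axis=0))
for t in('bail_tab','lint_roller','calculator','tape_measure'):
    print([(t,round(q['confidence'],2),np.round(q['pixel'])) for q in eyes.pinpoint(t,'top')[:2]])
o=cv2.imread('pics/top0.png'); cv2.imwrite('pics/b15.png',np.hstack([o[140:300,100:430],p[140:300,100:430]]))"
```

```text
cap [197. 209.] 55 [555.3 155.5 103.9] [21. 22. 15.] rack [  1.2 258.6] bgr [114. 109. 106.]
cap [217. 209.] 55 [552.7  96.  103.1] [24. 24. 15.] rack [  0.  199.1] bgr [ 50.  53. 166.]
cap [237. 209.] 52 [551.9  36.1 103.6] [24. 21. 13.] rack [  0.6 139.2] bgr [ 48.  52. 169.]
cap [256. 209.] 50 [550.1 -19.7 102.8] [24. 21. 15.] rack [ 0.1 83.4] bgr [ 53. 170. 169.]
cap [275. 208.] 52 [550.1 -76.  103.5] [21. 21. 17.] rack [ 1.4 27. ] bgr [ 52. 170. 168.]
cap [313. 209.] 52 [ 546.6 -187.1  103.3] [21. 24. 11.] rack [  0.6 -84.1] bgr [ 70. 126.  52.]
cap [332. 209.] 54 [ 544.3 -244.3  103. ] [24. 23. 14.] rack [  -0.3 -141.3] bgr [163.  80.  47.]
cap [352. 209.] 55 [ 544.  -302.8  103.3] [21. 21. 15.] rack [   0.7 -199.8] bgr [161.  77.  45.]
cap [371. 209.] 56 [ 542.1 -358.   102.8] [21. 24. 14.] rack [ 1.000e-01 -2.551e+02] bgr [107. 102.  99.]
cap [294. 209.] 54 [ 545.8 -129.9  104. ] [21. 21. 16.] rack [ -1.6 -26.9] bgr [ 72. 127.  54.]
cap [327. 246.] 52 [ 434.8 -223.5   99.8] [21. 22. 12.] rack [-110.4 -123.2] bgr [143. 140.  33.]
39.85
[[ 510.71016056 -130.76769543  132.07389004]
 [ 519.99515236 -102.30225531  150.18305105]
 [ 529.53220783  -73.9991384   162.83272094]]
[('bail_tab', 0.7, array([217., 286.]))]
[('lint_roller', 0.58, array([249., 412.])), ('lint_roller', 0.27, array([212., 224.]))]
[('calculator', 0.65, array([157., 199.])), ('calculator', 0.6, array([213., 202.]))]
[('tape_measure', 0.73, array([251., 139.])), ('tape_measure', 0.68, array([201., 285.]))]
```

View pics/b14.png

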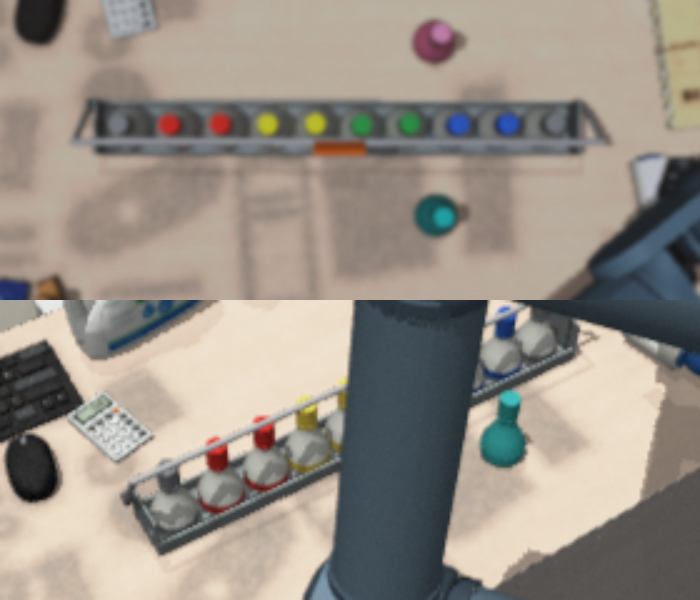

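View pics/b15.png

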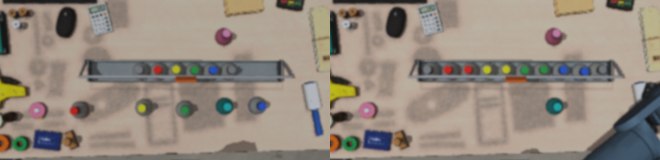

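```bash
python3 -c "
from cell import workorder
print(workorder.finish_job())"
```

```text
the job is handed in; nothing more can be done
None
```

The job is done and handed in at about 40 s of the 208 s allowed; no verdict is reported back.

I pushed the bail open by its tab and slid the grey end bottles plus the red and blue row bottles outward. All four returned bottles (blue, green, yellow, red) went in beside their matching caps, and I then pulled the bail closed. The turquoise and pink look-alikes were left where they stood.

**Last checks (top camera):**
- **Bottles:** all ten cap tops are at about 103 mm, so every bottle is upright on the rack floor. They are within 2 mm of the channel's middle line.
- **Colour pairs:** centre-to-centre distances are about 60 mm for red, 56 mm for yellow, 57 mm for green and 59 mm for blue.
- **Bail:** the tab is at x ≈ 520 mm, where it should be when closed and where it was at the start.
- **Bystanders:** comparing the first and last pictures by eye, the calculator and tape measure look unmoved. The lint roller was partly hidden by the arm, but the part in view has not moved.
- **Network reports:** the detectors also gave some false second hits on the rack for the bystanders, such as the calculator at pixel (202, 213). I discarded those against the picture.

No check failed.

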